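# Shut and bolt the jaw of a plastic-welding fixture

## Task

Get the welding fixture ready for the press: gently push its sliding jaw fully shut round the white cup, then lift the bolt's handle out of its parking notch, slide the bolt into the jaw until the handle stands over the notch in the ochre collar, and let it right down into that notch. Go by feel and force nothing; leave the cup seated and everything else where it is.

Things in the scene. Friction and masses are not known exactly. Their poses are not given: they have to be found in the camera images.
- fixture: The welding fixture, fixed to the bench: grey base plate 280 x 300 mm, its top 32 mm above the bench. Origin at bench height; x points away from the robot, y to its left, z up (at yaw 0). All offsets (x, y, z) in these notes are in its frame, in mm. The bolt's axis runs along y at x -45, z 72. The fixed blue nest half stands at x 22 to 112, y 25 to 135, up to z 90.
- jaw: The blue sliding jaw, 83 x 90 mm, top at z 90, on a rail along x. Shut, it rests on two steel buttons of the nest, and the 20 mm bore in its side (mouth at y 35) is in line with the bolt, whose round nose enters if the jaw is within about 4 mm of shut, and lines it up. Origin at (-20 - slide, 80, 32).
- jaw_slide (a joint): How far the jaw is open, m: 0 shut on its buttons, up to 0.065 open (towards -x of the fixture). About 3 N of friction; it stays where it is left.
- jaw_knob (a point): Centre of the jaw's red ball knob, 25 mm across, on a 12 mm stem: at (-50 - slide, 80, 116), 26 mm above the jaw's top. Hold or push it to move the jaw.
- bolt: The steel bolt, 16 mm thick, in a silver barrel 30 mm across that stands on a saddle at y -131 to +7. Nose at y 22 + throw, z 72. The barrel's slot has two notches 11 mm wide on its -x side: the parking notch at y -90, and that of the collar, an ochre ring 40 mm across and 59 mm long clamped round the barrel. Origin on the axis, at the handle.
- bolt_throw (a joint): How far the bolt has slid along +y of the fixture, m: 0 in the middle of the parking notch (1.5 mm of play either way), 0.043 to 0.067 in the middle of the collar's notch. The collar is set by hand and its place is not measured. About 2.5 N of friction.
- handle: The bolt's handle: square steel stem 8 mm thick with a black ball. It starts down in the parking notch and shall end down in the collar's notch. The collar's slot runs on past its notch: a lifted handle slid on against the slot's far end stands 11.5 mm beyond the middle of the notch. Anywhere but over a notch it will not go down. Origin on the bolt's axis.
- handle_lift (a joint): Angle of the handle about the bolt's axis, rad: 0 lying level towards -x of the fixture, fully down in a notch; 1.4 nearly upright, its upper stop. The bolt slides only with the handle above about 0.95 (1.1 to 1.3 is best); lower, the stem meets the wall between the notches. It stays up by friction above about 1.2 and falls by its own weight below that.
- handle_ball (a point): Centre of the handle's black ball, 22 mm across, 52 mm from the bolt's axis: at (-45 - 52 cos lift, -90 + throw, 72 + 52 sin lift). Space all round it for fingers that close along the bolt (y).
- cup: White plastic cup, 57 mm across the rim, 44 mm high, 40 g, loose on its seat. Origin under its middle.
- cup_seat (a point): Middle of the cup's round seat, at (20, 80, 54).
- nest_ring: Bystander lying on the fixture's base plate: blue nest ring, 68 mm across, 14 mm high. Leave it alone.
- hex_key: Bystander lying on the fixture's base plate: black hex key, 90 x 25 mm, 6 mm thick. Leave it alone.
- spare_cup: Bystander on the bench: a second white cup, 57 mm across, 44 mm high. Leave it alone.
- horn: Bystander on the bench: bare metal welding horn standing upright, 68 mm across, 118 mm high. Leave it alone.
- air_cylinder: Bystander on the bench: aluminium air cylinder lying down, 230 mm long, 40 mm high. Leave it alone.
- screwdriver: Bystander on the bench: screwdriver with a red handle. Leave it alone.
- sensor: Bystander on the bench: red sensor block, 45 x 30 x 28 mm. Leave it alone.
There are look-alikes about, which are no part of the job. What is shaped like the cup but blue or purple is not meant.

How it is judged (in metres and radians):
On the way, in this order (a step that is already met when the one before it is completed fails the run):
1. the jaw is shut (value of joint jaw_slide below 0.003 m), for 0.2 s.
2. the bolt is slid into the jaw with its handle lifted (value of joint bolt_throw above 0.04 m and value of joint handle_lift above 0.6 rad), for 0.1 s.
3. the handle is down in the collar's notch (value of joint bolt_throw above 0.04 m and value of joint handle_lift below 0.1 rad), for 0.2 s.
At the end, for the whole second after the job is handed in: The jaw is shut to within 3 mm, the bolt is in the jaw with its handle lying down in the collar's notch (within 0.1 rad of level), and the cup stands at rest on its seat (within 6 mm, upright within 0.1 rad) (all of step 3 and value of joint jaw_slide below 0.003 m and distance between cup and cup_seat below 0.006 m and angle between cup's own z axis and vertical below 0.1 rad and linear speed of cup below 0.02 m/s); the robot touches nothing.
It fails at once if the handle is forced against the barrel or the collar (over 45 N where they touch) (contact force between handle and collar above 45 N or contact force between handle and fixture above 45 N).
It fails at once if the jaw is rammed against its buttons (over 40 N) (contact force between jaw and fixture above 40 N).
It fails at once if the bolt is rammed against the jaw (over 40 N) (contact force between bolt and jaw above 40 N).
It fails at once if the cup is lifted or knocked off its seat (distance between cup and cup_seat above 0.012 m).
It fails at once if something else on the fixture or bench is moved by more than 15 mm (distance of any of nest_ring, hex_key, spare_cup, horn, air_cylinder, screwdriver, sensor from where it was at the start of the episode above 0.015 m).
It also fails if it takes over 64 s, if anything falls off the work surface, if the arm or the gripper's body presses on something with over 40 N, if the wrist force passes 120 N, or if a joint passes its speed limit or range.

## Robot

A 6-joint arm with a two-finger parallel gripper is mounted at the origin on the work surface. World frame = base frame: x ahead of the robot, y to its left, z up, the work surface at z = 0. Lengths are in mm, angles in rad, forces in N, time in s.
With the tool pointing down it reaches from about 400 to 925 mm from the base axis. Payload 12.5 kg.
Tool frame: the origin (TCP) lies at the very end of the fingers, on their centre line; the grasp point (between the pads) lies 19 mm behind it; z points along the fingers, y is the direction in which the jaws open and shut (so a half turn about z gives the same grasp; the last joint's range is limited). The gripper opens to 95 mm and grips with 3 to 60 N. Pads are 20 mm wide; open, the fingers measure 119 mm over their backs; the gripper's body (75 mm by 180 mm) begins 59 mm behind the grasp point.
Start: joints at [1.038, 0.491, 1.559, -0, 1.092, -0.106], TCP at [258.711, 568.96, 214.661] pointing down, gripper open.
Joint ranges: [-3.1, 3.1], [-0.84, 2.19], [0.05, 2.79], [-1.13, 4.28], [0.06, 2.93], [-2.69, 2.69]. Speed limits (rad/s): [2.22, 2.22, 2.79, 3.14, 3.14, 3.14].

## Interface

Orientations are given as a unit quaternion [w, x, y, z].
In Python, from station import r, command_gripper, solver, viewer gives the robot as it stands. Calls block until the motion is done:
- r.move_to(position, orientation): joint-space move of the TCP to a pose.
- r.line_to(position, speed=150, rot=None): straight line of the TCP; rot=None keeps the orientation; speed is the mean speed in mm/s.
- r.goto_joints(angles): joint-space move.
- command_gripper(opening, force=None): finger opening in mm; force is the grip in N (None keeps the last); returns when the fingers have stopped.
- r.pause(seconds).
- solver.inverse_kinematics(position, orientation): joint angles nearest the present ones, or None.
- r.observe(): the state.
- viewer.grab_frame(name): name is "side" or "top"; returns the picture (420x560x3 uint8, red, green, blue); there is no depth.
- viewer.camera_params(name): a dict with "intrinsics" (3x3 intrinsics, pixels), "rvec" (rotation vector, rad) and "tvec" (3), from world to camera coordinates, as OpenCV has them. Camera axes: x right, y down, z forward; pixel columns grow to the right and rows downward; lengths in mm; the calibration is good to about 2 mm. A picture is of the moment at which its call begins. camera_params takes no time and is no camera call.
A pose or a line that the arm cannot do raises r.IKError and nothing moves.
- r.close_job(): hands the job in, once; it reports no verdict.
The state is a dict: "time": time; "joint_positions": joint angles; "qd": joint speeds; "tau": joint torques, N m; "tcp_pos": TCP position; "orientation": TCP orientation; "force": force on the tool from outside, world axes, zero at the start; "wrist_torque": the same for the moment, N m; "opening": finger opening in mm.
Only numpy, scipy, OpenCV 4.12 (cv2) and the standard library are available. Lean on these libraries where they do the work, as an engineer would, in place of code of your own. Each camera call takes 0.05 s, during which the arm holds its last target. There are 200 camera calls.

## Working session

There is one attempt and no reset: what is moved stays moved. The work goes in short steps, each a Python script; the robot and the scene stay as the last script left them, time stands still between calls to the robot, and variables do not carry over. Pictures are saved under pics/ and viewed, about 8 in all and at most 12, crops included, and the job is handed in when it is done.

```bash
ls; mkdir -p pics; python3 - <<'E'
from station import r, viewer
import cv2
for n in("side","top"):
    cv2.imwrite(f"pics/{n}0.png",cv2.cvtColor(viewer.grab_frame(n),cv2.COLOR_RGB2BGR)); p=viewer.camera_params(n); print(n,p)
o=r.observe();print(o)
E
```

```text
pics
side {'intrinsics': array([[402.83744018,   0.        , 274.7168639 ],
       [  0.        , 402.83744018, 208.02457967],
       [  0.        ,   0.        ,   1.        ]]), 'rvec': array([ 2.31322929, -0.50409973,  0.19185212]), 'tvec': array([-499.36527109,  217.41129001,  961.72300403])}
top {'intrinsics': array([[461.88746997,   0.        , 284.83074964],
       [  0.        , 461.88746997, 207.10425154],
       [  0.        ,   0.        ,   1.        ]]), 'rvec': array([ 2.16522514, -2.20228292,  0.05756069]), 'tvec': array([  -1.71747435,  572.05865081, 1404.12438273])}
{'time': 0.1, 'joint_positions': array([ 1.03840024e+00,  4.91473330e-01,  1.55937312e+00, -5.43612044e-06,
        1.09168506e+00, -1.05602468e-01]), 'qd': array([ 0.00067274, -0.00014129, -0.00167764, -0.00067705,  0.00151958,
        0.0004404 ]), 'tau': array([ 2.20751914e-03, -6.13625264e+01, -2.58610046e+01,  6.93642022e-02,
        4.70007677e-02,  4.77256651e-05]), 'tcp_pos': array([258.59930211, 568.76781556, 214.14160138]), 'orientation': array([-1.44931876e-04,  2.11779624e-01,  9.77317334e-01, -4.46505414e-04]), 'force': array([-1.11109398,  0.54344076,  0.39085739]), 'wrist_torque': array([ 0.01534894, -0.00186973,  0.06366137]), 'opening': 95.02751970928544}
```

View pics/top0.png

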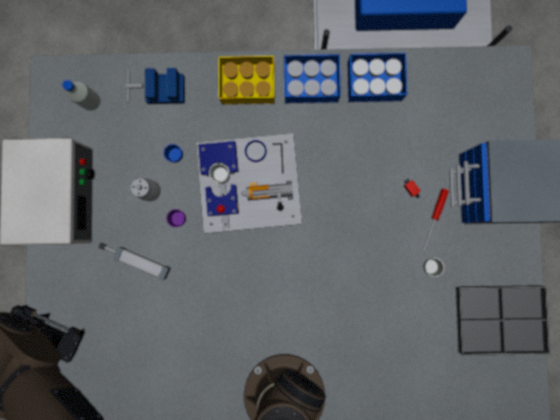

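View pics/side0.png

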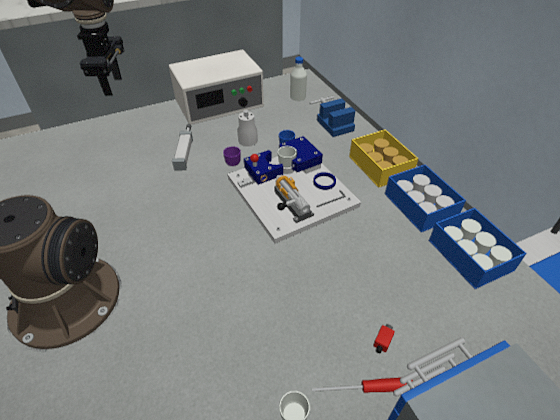

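```bash
cat > h.py <<'E'
import numpy as np, cv2
from station import r, command_gripper, solver, viewer
def cam(n):
    p=viewer.camera_params(n); R=cv2.Rodrigues(p["rvec"])[0]; return p["intrinsics"],R,np.array(p["tvec"]).ravel()
def ray(n,uv):
    K,R,t=cam(n); return -R.T@t, R.T@np.linalg.solve(K,[uv[0],uv[1],1.])
def plane(n,uv,z):
    c,d=ray(n,uv); return c+d*(z-c[2])/d[2]
def tri(a,b):
    P=[K@np.c_[R,t] for K,R,t in (cam("side"),cam("top"))]
    X=cv2.triangulatePoints(P[0],P[1],np.array(a,float).reshape(2,1),np.array(b,float).reshape(2,1)).ravel(); return X[:3]/X[3]
def blob(mask,box):
    x0,y0,x1,y1=box; m=np.zeros_like(mask,np.uint8); m[y0:y1,x0:x1]=mask[y0:y1,x0:x1]
    n,l,s,c=cv2.connectedComponentsWithStats(m)
    i=1+np.argmax(s[1:,4]); return c[i],s[i,4],(l==i).astype(np.uint8)
E
python3 - <<'E'
from h import *
I={n:cv2.imread(f"pics/{n}0.png") for n in("side","top")}
f=lambda n:[I[n][...,k].astype(int) for k in range(3)]
box={"top":(190,125,310,240),"side":(222,130,365,245)}
res={}
for n in I:
    b,g,rr=f(n)
    red=(rr>110)&(g<80)&(b<80); blk=(rr<45)&(g<45)&(b<45)
    bb={"top":(270,198,292,216),"side":(270,195,292,215)}[n]
    rb={"top":(208,200,235,218),"side":(245,148,265,168)}[n]
    res[n]=(blob(red,rb)[:2],blob(blk,bb)[:2]); print(n,res[n])
print("knob",tri(res["side"][0][0],res["top"][0][0]),plane("top",res["top"][0][0],116))
print("ball",tri(res["side"][1][0],res["top"][1][0]),plane("top",res["top"][1][0],72))
b,g,rr=f("top")
m=((rr>165)&(g>165)&(b>165)).astype(np.uint8)
x0,y0,x1,y1=box["top"]; mm=np.zeros_like(m); mm[y0:y1,x0:x1]=m[y0:y1,x0:x1]
c=max(cv2.findContours(mm,0,2)[0],key=cv2.contourArea)
W=np.array([plane("top",p[0],32)[:2] for p in c],np.float32)
print("plate",cv2.minAreaRect(W),cv2.boundingRect(c))
t=cv2.resize(I["top"][125:240,188:312],None,fx=4.5,fy=4.5,interpolation=2)
cv2.imwrite("pics/tc.png",t)
s=cv2.resize(I["side"][125:245,222:366],None,fx=5,fy=5,interpolation=2)
cv2.imwrite("pics/sc.png",s)
E
```

```text
side ((array([253.91111111, 156.97777778]), np.int32(45)), (array([283.01265823, 204.12658228]), np.int32(79)))
top ((array([220.18181818, 208.18181818]), np.int32(33)), (array([279.66666667, 206.61111111]), np.int32(18)))
knob [564.53186007 173.45965452 117.21714943] [565.82627104 173.21612455 116.        ]
ball [571.60634588   2.46738234  77.69931757] [570.24322827   3.29383059  72.        ]
plate ((674.7430419921875, 184.1190643310547), (33.81332778930664, 34.0589599609375), 89.51217651367188) (215, 169, 12, 12)
```

View pics/tc.png

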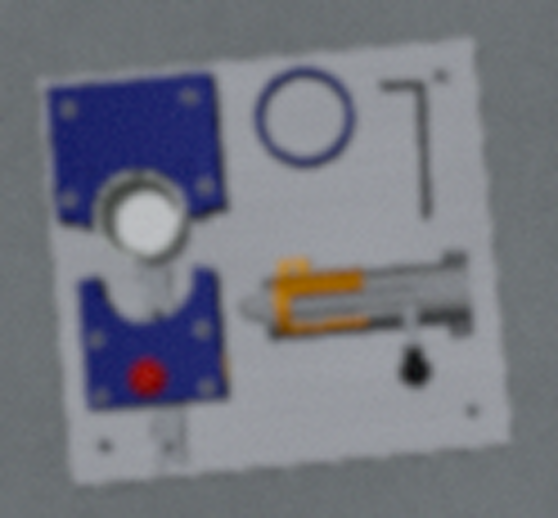

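View pics/sc.png

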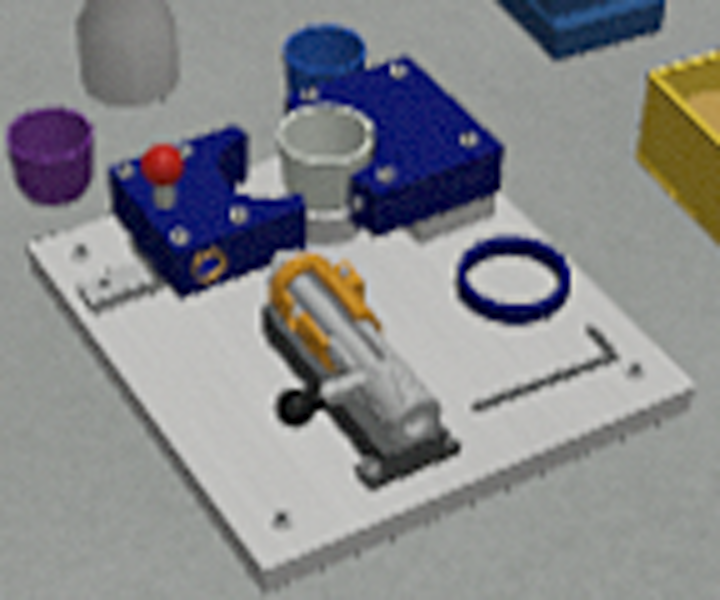

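Top crop: plate corners are at (42,78), (472,40), (510,440) and (74,484). The red knob is at (148,378), the black ball at (415,366) and the cup rim at (145,218). In the side crop the handle is down in the parking notch, and the jaw is open with its bore facing the bolt.

```bash
cat >> h.py <<'E'
E
python3 - <<'E'
from h import *
px=np.array([[42,78],[472,40],[510,440],[74,484]])/4.5+[188,125]
W=np.array([plane("top",p,32)[:2] for p in px])
L=np.array([[140,150],[140,-150],[-140,-150],[-140,150]],float)
M,_=cv2.estimateAffinePartial2D(L,W); 
A=(L-L.mean(0)).T@(W-W.mean(0)); yaw=np.arctan2(A[0,1]-A[1,0],A[0,0]+A[1,1])
R=np.array([[np.cos(yaw),-np.sin(yaw)],[np.sin(yaw),np.cos(yaw)]]);c=W.mean(0)
print("c",c,"yaw",yaw,"scale",np.hypot(*M[:,0]),"resid",(W-c-L@R.T).round(1).tolist())
for n,p in dict(knob=[564.5,173.4],ball=[571.0,2.9],cup=plane("top",np.array([145,218])/4.5+[188,125],98)[:2]).items(): print(n,R.T@(np.array(p)-c))
for y in (yaw,yaw+np.pi):
    q=[0,np.cos(y/2),np.sin(y/2),0]
    for P in ([-140,80,110],[-97,-90,55],[-64,-20,105]): 
        print(solver.inverse_kinematics([*(c+R@P[:2]),P[2]],q))
E
```

```text
c [648.11850157  97.05733161] yaw 0.07579087584039028 scale 0.9878704481614742 resid [[-0.5, -2.4], [-2.5, 1.8], [2.6, 2.2], [0.5, -1.6]]
knob [-77.5979136   82.45496121]
ball [-84.02654984 -88.04774445]
cup [26.47290905 76.18504074]
[ 1.94650016e-01  4.94127200e-01  1.90287462e+00 -4.44089210e-16
  7.44590836e-01  1.68965547e+00]
[-1.18383461e-01  6.09716490e-01  1.87089777e+00 -4.44089210e-16
  6.60978394e-01  1.37662199e+00]
[ 1.08645491e-02  5.71252210e-01  1.75611138e+00 -4.44089210e-16
  8.14229059e-01  1.50587000e+00]
[ 1.94650016e-01  4.94127200e-01  1.90287462e+00 -4.44089210e-16
  7.44590836e-01 -1.45193719e+00]
[-1.18383461e-01  6.09716490e-01  1.87089777e+00 -4.44089210e-16
  6.60978394e-01 -1.76497066e+00]
[ 1.08645491e-02  5.71252210e-01  1.75611138e+00 -4.44089210e-16
  8.14229059e-01 -1.63572265e+00]
```

```bash
python3 - <<'E'
from h import *
C=lambda x,y,z:plane("top",np.array([x,y])/4.5+[188,125],z)[:2]
# (crop px, z, fixture xy)
F=[((48,89),90,(112,135)),((213,74),90,(112,25)),((227,210),90,(22,25)),((145,218),98,(20,80)),((415,367),72,(-97,-90)),
   ]
W=np.array([C(*p,z) for p,z,_ in F]);L=np.array([l for *_,l in F],float)
def fit(L,W):
    A=(L-L.mean(0)).T@(W-W.mean(0)); y=np.arctan2(A[0,1]-A[1,0],A[0,0]+A[1,1])
    R=np.array([[np.cos(y),-np.sin(y)],[np.sin(y),np.cos(y)]]);return R,W.mean(0)-R@L.mean(0),y
R,c,y=fit(L,W);print(c,y,(W-c-L@R.T).round(1).tolist())
for p in [((478,255),72),((478,312),72),((148,378),116)]: print(R.T@(C(*p[0],p[1])-c))
I=cv2.imread("pics/side0.png")
# side-view checks: nest top corners / ball
for n,(u,v),z in [("nest far-left",(405,58),90),("nest right",(498,148),90),("ball",(296,406),72),("knob",(161,163),116),("cup",(325,138),98),("plate-near",(262,570),32),("plate-right",(692,388),32)]:
    print(n,R.T@(plane("side",np.array([u,v])/5+[222,125],z)[:2]-c))
E
```

```text
[656.07805007  96.1046211 ] 0.0857002805314891 [[0.2, -0.8], [-1.3, 0.2], [-1.7, -0.4], [-0.4, -2.5], [3.2, 3.5]]
[ -24.00396649 -135.69870648]
[ -61.59130483 -131.79078155]
[-85.87230154  82.75068585]
nest far-left [109.12000031 131.91549031]
nest right [108.24433649  26.44747698]
ball [-95.16103003 -86.47686977]
knob [-86.08570024  84.03361694]
cup [18.79668652 77.42419844]
plate-near [-150.4632025 -147.340389 ]
plate-right [ 125.46251484 -150.49026924]
```

```bash
cat >> h.py <<'E'
YAW=0.08; C0=np.array([656.,96.5]); RF=np.array([[np.cos(YAW),-np.sin(YAW)],[np.sin(YAW),np.cos(YAW)]])
Q=[0,np.cos(YAW/2+np.pi/2),np.sin(YAW/2+np.pi/2),0]
def T(x,y,z): return [*(C0+RF@[x,y]),z]
def st():
    o=r.observe(); f=np.array(o["force"]); f[:2]=RF.T@f[:2]
    p=np.array(o["tcp_pos"]); p[:2]=RF.T@(p[:2]-C0); return p,f,o
def show(m=""):
    p,f,o=st(); print(m,"t%.2f"%o["time"],"p",p.round(1),"f",f.round(1),"op %.1f"%o["opening"])
E
python3 - <<'E'
from h import *
r.move_to(T(-128,82,200),Q); command_gripper(0,20); show("above")
r.line_to(T(-128,82,104),200); show("down")
r.line_to(T(-100,82,104),60); r.pause(.1); show("-100")
f0=0
x=-100
while x<-62:
    x+= 2 if x<-84 else .5
    r.line_to(T(x,82,104),30); p,f,o=st()
    if x>-86 or f[0]<-10: print(x,p.round(1),f.round(1),round(o["time"],2))
    if f[0]<-12: break
E
```

```text
above t3.37 p [-128.   82.  200.] f [-0.3  0.1  0.1] op 0.5
down t4.00 p [-127.6   82.1  104.7] f [ 1.1 -0.3 -0.4] op 0.6
-100 t4.72 p [-100.1   82.   103.9] f [-0.   1.2 -0. ] op 0.5
-84 [-83.8  82.  104. ] [-2.1  0.4  0.4] 6.72
-83.5 [-83.5  82.  104. ] [-2.7 -0.5 -0.6] 6.97
-83.0 [-83.  82. 104.] [-3.2 -0.1  0.2] 7.22
-82.5 [-82.5  82.  104. ] [-2.5 -0.1 -1.4] 7.47
-82.0 [-82.  82. 104.] [-2.7 -0.1 -0.7] 7.72
-81.5 [-81.4  82.  104. ] [-3.  -0.2 -0.8] 7.97
-81.0 [-80.9  82.  104. ] [-2.1  0.  -0.8] 8.22
-80.5 [-80.5  82.  104. ] [-1.6 -0.1 -0.6] 8.47
-80.0 [-79.9  82.  104. ] [-2.6 -0.6 -0.3] 8.72
-79.5 [-79.5  82.  104. ] [-3.   0.4 -1.2] 8.97
-79.0 [-78.9  82.  104. ] [-3.3  0.9 -1.5] 9.22
-78.5 [-78.5  82.  104. ] [-3.1  0.3 -0.5] 9.47
-78.0 [-78.  82. 104.] [-2.8 -0.2 -0.2] 9.72
-77.5 [-77.4  82.  104. ] [-3.2 -0.9 -0.7] 9.97
-77.0 [-77.  82. 104.] [-2.9 -0.5 -1.3] 10.22
-76.5 [-76.4  82.  104. ] [-3.1  1.1  0. ] 10.47
-76.0 [-75.9  82.  104. ] [-2.8 -0.6 -1.1] 10.72
-75.5 [-75.5  82.  104. ] [-2.9 -0.8 -0.8] 10.97
-75.0 [-75.  82. 104.] [-3.1 -1.  -1.8] 11.22
-74.5 [-74.5  82.  104. ] [-1.9  0.3 -0.8] 11.47
-74.0 [-74.  82. 104.] [-2.8 -0.8 -1.2] 11.72
-73.5 [-73.4  82.  104. ] [-2.1 -0.5 -1.3] 11.97
-73.0 [-73.  82. 104.] [-2.4 -0.2 -1.7] 12.22
-72.5 [-72.7  82.  104. ] [-3.9  0.6 -0.9] 12.47
-72.0 [-72.6  82.  103.9] [-7.1  0.4  0.8] 12.72
-71.5 [-72.5  82.  103.9] [-8.7 -0.9  1.7] 12.97
-71.0 [-72.4  82.  103.9] [-10.2  -0.2   2.4] 13.22
-70.5 [-72.4  82.  103.8] [-12.3  -0.3   4.7] 13.47
```

```bash
python3 - <<'E'
from h import *
r.line_to(T(-85,82,104),80); r.line_to(T(-96,82,170),200)
command_gripper(50,6)
r.line_to(T(-96,-88,150),250); r.line_to(T(-96,-88,58),150); show("at ball")
command_gripper(15,5); show("closed"); r.pause(.2); show()
cv2.imwrite("pics/side1.png",cv2.resize(cv2.cvtColor(viewer.grab_frame("side"),cv2.COLOR_RGB2BGR)[60:240,200:370],None,fx=3.3,fy=3.3,interpolation=2))
E
```

```text
at ball t16.85 p [-95.6 -87.6  58.7] f [-0.1  0.2 -0.4] op 50.0
closed t17.43 p [-95.9 -88.   58.2] f [0.4 0.9 2.3] op 21.5
 t17.63 p [-95.9 -88.   58.2] f [0.  0.6 3.7] op 21.4
```

View pics/side1.png

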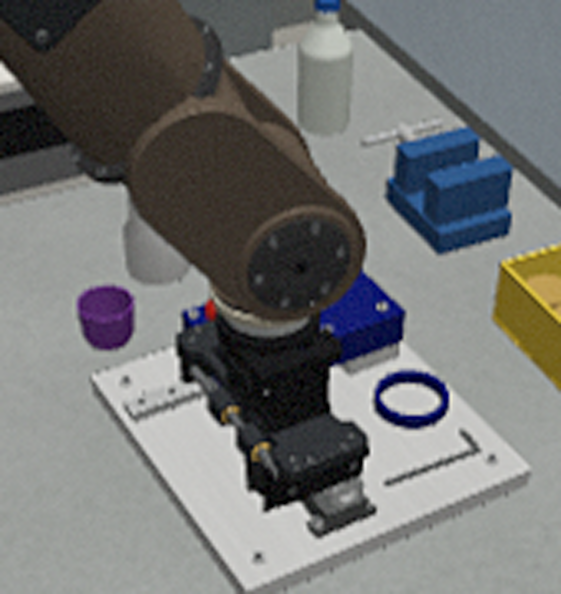

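The picture shows the gripper over the parking end of the bolt. Opening is 21.5 mm and side force is near zero, so the ball is held and I can lift it along the arc.

```bash
python3 - <<'E'
from h import *
command_gripper(15,15); show("grip")
for th in np.arange(.1,1.21,.1):
    r.line_to(T(-44-52*np.cos(th),-88,58+52*np.sin(th)),60); p,f,o=st()
    print(round(th,1),p.round(1),f.round(1),round(o["opening"],1),round(o["time"],2))
    if abs(f).max()>20: break
E
```

```text
grip t17.90 p [-95.9 -88.   58.1] f [-0.8  1.3  3.8] op 21.1
0.1 [-95.8 -88.   63.2] [ 0.2  2.2 -1.7] 20.7 18.15
0.2 [-95.2 -87.9  68.5] [-0.8  1.2 -0.8] 20.4 18.4
0.3 [-93.9 -87.9  73.6] [-3.6  2.   0.1] 21.1 18.65
0.4 [-91.9 -88.   78.5] [-3.3  0.2  0.3] 20.6 18.9
0.5 [-89.5 -88.   83.3] [-3.4  0.9  1.1] 20.9 19.15
0.6 [-86.6 -88.   87.7] [-1.8  1.   1. ] 21.1 19.4
0.7 [-83.4 -88.1  91.8] [-2.3  2.2  0.4] 20.7 19.65
0.8 [-79.8 -88.   95.6] [-1.9  1.6 -0.9] 20.5 19.9
0.9 [-76. -88.  99.] [-1.8  0.2  0.2] 21.4 20.15
1.0 [-71.7 -88.  102. ] [-2.   0.6  1.3] 20.8 20.4
1.1 [-67.2 -88.  104.5] [-1.1  0.9  0.2] 21.1 20.65
1.2 [-62.4 -88.  106.6] [-1.6  0.6  0.8] 20.9 20.9
```

```bash
python3 - <<'E'
from h import *
x,z=-44-52*np.cos(1.2),58+52*np.sin(1.2); y=-88
while y<-5:
    y+= 3 if y<-40 else 1
    r.line_to(T(x,y,z),40); p,f,o=st()
    print(y,p.round(1),f.round(1),round(o["opening"],1),round(o["time"],2))
    if f[1]<-13: break
E
```

```text
-85 [-62.8 -84.9 106.4] [ 0.2 -0.8 -0.8] 20.7 21.15
-82 [-62.8 -81.8 106.4] [ 0.1 -0.8 -0.6] 20.6 21.4
-79 [-62.9 -78.7 106.4] [-0.4  0.1 -1. ] 21.2 21.65
-76 [-62.8 -75.7 106.4] [ 1.1  0.4 -2.2] 20.8 21.9
-73 [-62.8 -72.7 106.4] [ 1.1  0.5 -2.6] 20.9 22.15
-70 [-62.9 -69.8 106.4] [ 0.5  0.5 -2.2] 21.2 22.4
-67 [-62.9 -66.7 106.4] [-0.  -0.2 -1.7] 21.0 22.65
-64 [-62.8 -63.8 106.5] [ 0.6  0.3 -2. ] 21.1 22.9
-61 [-62.9 -60.8 106.4] [ 1.4 -0.8 -2.8] 21.1 23.15
-58 [-62.9 -57.7 106.4] [ 0.7 -0.3 -3.7] 20.6 23.4
-55 [-62.8 -54.7 106.5] [ 1.9  0.  -3.4] 20.9 23.65
-52 [-62.8 -51.8 106.5] [ 1.4  0.4 -2.9] 20.6 23.9
-49 [-62.8 -48.7 106.4] [ 0.9 -0.2 -2.4] 20.5 24.15
-46 [-62.8 -45.7 106.4] [-0.  -0.4 -4.5] 21.2 24.4
-43 [-62.8 -42.7 106.5] [ 1.3 -0.1 -3.6] 21.1 24.65
-40 [-62.9 -39.7 106.5] [ 1.9  0.1 -2.5] 20.9 24.9
-39 [-62.9 -39.  106.5] [ 1.   0.1 -3.9] 21.4 25.15
-38 [-62.8 -38.  106.5] [ 0.8 -1.8 -4.6] 20.8 25.4
-37 [-62.8 -36.9 106.5] [ 1.2 -1.9 -3.9] 20.8 25.65
-36 [-62.8 -35.9 106.5] [ 0.2 -2.6 -3.4] 20.4 25.9
-35 [-62.8 -34.9 106.5] [ 2.1 -1.3 -4.4] 20.6 26.15
-34 [-62.9 -33.9 1
[... 523 characters left out ...]
1.7 -1.9 -4.2] 20.8 28.9
-23 [-62.9 -22.9 106.5] [ 2.6 -3.  -4.3] 20.5 29.15
-22 [-62.8 -21.9 106.5] [ 1.2 -1.4 -5.4] 20.5 29.4
-21 [-62.9 -20.9 106.4] [ 1.2 -2.5 -3.5] 20.5 29.65
-20 [-62.8 -19.9 106.5] [ 2.4 -1.5 -4.2] 20.8 29.9
-19 [-62.8 -18.9 106.5] [ 1.5 -2.3 -4.2] 21.0 30.15
-18 [-62.8 -17.9 106.5] [ 1.2 -2.3 -5. ] 21.0 30.4
-17 [-62.8 -16.9 106.5] [ 2.2 -1.6 -4.5] 20.9 30.65
-16 [-62.8 -15.9 106.5] [ 1.1 -1.6 -4.1] 21.3 30.9
-15 [-62.9 -14.9 106.4] [ 1.8 -2.6 -4.9] 20.8 31.15
-14 [-62.8 -13.9 106.5] [ 2.6 -1.9 -4.2] 20.9 31.4
-13 [-62.8 -13.4 106.5] [ 1.3 -4.8 -4.7] 21.0 31.65
-12 [-62.8 -13.2 106.5] [  1.4 -10.1  -4. ] 21.0 31.9
-11 [-62.8 -12.9 106.5] [  1.6 -15.9  -3. ] 20.7 32.15
```

```bash
python3 - <<'E'
from h import *
r.line_to(T(-62.8,-25,106.5),40); show("over notch"); command_gripper(15,10)
for th in np.r_[np.arange(1.1,.05,-.1),0.]:
    r.line_to(T(-44-52*np.cos(th),-25,58+52*np.sin(th)),50); p,f,o=st()
    print(round(th,1),p.round(1),f.round(1),round(o["opening"],1),round(o["time"],2))
    if abs(f[2])>12 or abs(f[1])>15: print("STOP"); break
E
```

```text
over notch t32.65 p [-62.8 -25.3 106.5] f [ 1.2 -2.4 -3.2] op 20.7
1.1 [-67.7 -25.  104.2] [ 3.6 -1.7 -4.9] 21.2 33.12
1.0 [-72.1 -25.  101.8] [ 2.2 -1.6 -3.5] 21.5 33.38
0.9 [-76.6 -25.   98.7] [ 1.5 -1.4 -2.9] 21.0 33.62
0.8 [-80.6 -25.   95.2] [ 1.2 -2.  -1.3] 21.3 33.88
0.7 [-84.1 -25.   91.3] [ 1.7 -1.4 -1.4] 20.8 34.12
0.6 [-87.2 -25.   87.1] [ 0.9 -0.4 -0.9] 21.0 34.38
0.5 [-89.8 -25.   82.7] [ 3.  -0.3 -1.4] 21.0 34.62
0.4 [-92. -25.  78.] [ 1.6 -1.  -0.9] 21.3 34.88
0.3 [-93.8 -25.   73.1] [ 1.8 -0.6 -0.9] 20.7 35.12
0.2 [-95.  -25.   68.1] [ 2.1 -0.7 -0.4] 21.2 35.38
0.1 [-95.8 -25.   62.9] [ 2.5 -1.1 -0.9] 21.1 35.62
0.0 [-95.9 -25.   57.8] [ 3.2 -0.8 -0. ] 21.0 35.88
```

```bash
python3 - <<'E'
from h import *
for z in (57,56):
    r.line_to(T(-96,-25,z),20); show("floor")
command_gripper(45); r.pause(.2); r.line_to(T(-97,-25,160),150); r.line_to(T(-200,-25,220),250);r.move_to([420,-250,300],Q); show("clear")
for n,(a,b,c,d),k in(("side",(125,245,222,366),5),("top",(125,240,188,312),4.5)):
    cv2.imwrite(f"pics/{n}2.png",cv2.resize(cv2.cvtColor(viewer.grab_frame(n),cv2.COLOR_RGB2BGR)[a:b,c:d],None,fx=k,fy=k,interpolation=2))
E
```

```text
floor t36.12 p [-95.9 -25.   57.4] f [ 0.7 -0.7  6.2] op 21.2
floor t36.38 p [-95.8 -25.   56.6] f [ 0.2 -0.2  8.2] op 21.3
clear t39.89 p [-262.5 -325.9  299.4] f [ 0.4 -0.1 -0.3] op 44.9
```

View pics/side2.png

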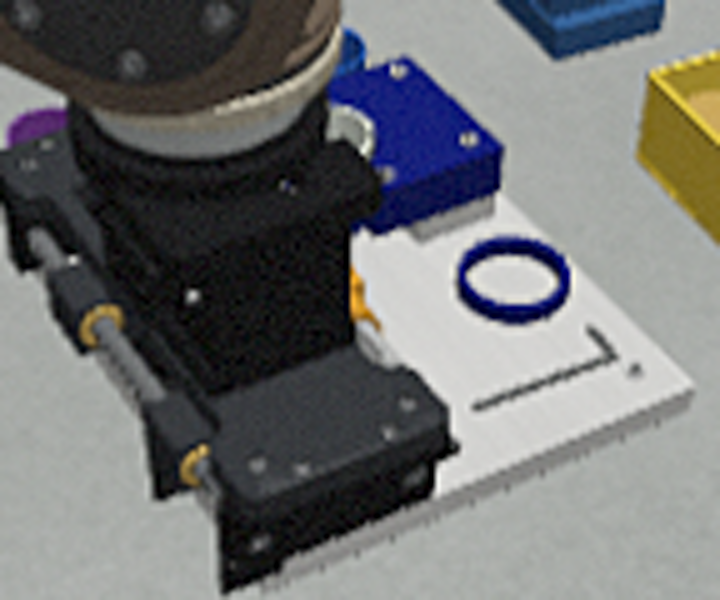

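View pics/top2.png

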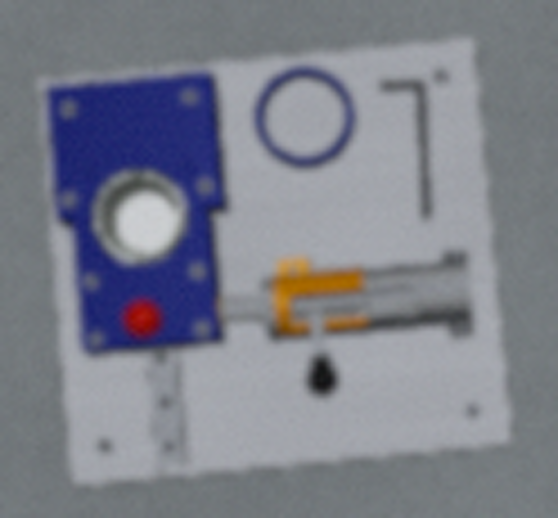

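The side view is blocked by the wrist. The top crop shows the jaw closed round the cup (rim still at about (145,218)) and the bolt in the bore. The handle lies level in the collar's notch, with the ball at (321,378), and the ring and hex key have not moved.

```bash
python3 -c "
from h import *
r.close_job()"
```

```text
the job is handed in; nothing more can be done
```

The job is done and handed in at about 40 s of the 64 s; the hand-in reports no verdict.

- **Jaw:** I pushed it by its knob against a steady 2–3 N of friction. The force then rose to 12 N within 0.1 mm of where the shut position was expected.
- **Bolt:** I lifted the handle to about 1.2 rad and slid the bolt in with no resistance at the bore. I felt the far end of the slot (at most 16 N), then backed off 11.5 mm to stand over the notch.
- **Handle:** It went down freely with under 5 N on the tool. A light 8 N press felt the floor of the notch before I released the ball and moved the arm clear.

**Last checks:** The top picture shows the jaw closed round the seated cup and the bolt in the jaw. The handle lies level in the ochre collar, and the ring and hex key have not moved. The wrist blocked the last side picture, so the handle's angle rests on the force check and the top view alone. I did not look again at the things on the bench, but the arm met no unexpected force while moving. The plate outline and the fixture features first disagreed by about 8 mm in x, because the origin is not at the plate's middle. The jaw's stop confirmed the position taken from the features.

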